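# Reject the off-balance roller on the knife edges

## Task

One of the three identical rollers on the balancing stand has an off-centre core: first try all three, slowly rolling each about a quarter turn along its knife edges, away from the robot, and letting go; a sound one stays where it is left, the bad one rolls back. When all three have been tried and have come to rest, roll the bad one on along its edges and off the far end into the catch tray, and leave the two sound rollers at rest on their edges where the trial left them. Push the rollers without lifting them, and do not disturb the other things on the bench.

Things in the scene. Friction and masses are not known exactly. Their poses are not given: they have to be found in the camera images.
- stand: grey balancing stand fixed to the bench; base plate 365 x 400 x 6 mm. Origin on the bench in the middle of its width; x points along the lanes, away from the robot, to the catch tray; y across them; z up. Three lanes at y = +125, 0, -125 mm. The rollers start at x = -65 to -25 mm, one per lane; a roller on its lane has its axle 62 mm above the bench.
- edge_end (a point): far, open end of the middle lane (stand x = 88, y = 0 mm), at the top of its edges. Each lane is two level upright steel knife edges 4 mm wide, 26.5 mm either side of the lane's middle, tops 34 mm above the bench, from stand x = -150 to 88 mm, with end stops 14 mm higher at x = -153 mm (robot's end).
- tray_in (a point): middle of the floor of the rubber-lined catch tray (stand x = 142, y = 0 mm), which is common to the three lanes and starts just past the edges' open end: inside from stand x = 92 to 192 mm and 388 mm wide, floor about 7 mm and walls 40 mm above the bench. A roller in it has its axle 40 mm above the bench.
- roller_a_center (a point): centre of one of three outwardly identical aluminium rollers, axle along the stand's y. Barrel 56 mm diameter, 64 mm long, between end flanges 68 mm in diameter and 6 mm thick. The barrel rolls on the two edges of its lane, the flanges hang outside them and keep it in line. About 0.6 kg, slippery, rolls freely. Which roller lies in which lane varies; which one is off-centre cannot be seen.
- roller_a: the roller of point roller_a_center, origin at its centre, y along its axle. A quarter turn is 44 mm of travel. A sound roller stops within about 10 mm of where a slow push leaves it. An off-centre one starts heavy side down; let go after a quarter turn it rolls back, swings to and fro for 1 to 3 s and rests near its old place; past half a turn it runs on by itself.
- roller_b_center (a point): centre of one of three outwardly identical aluminium rollers, axle along the stand's y. Barrel 56 mm diameter, 64 mm long, between end flanges 68 mm in diameter and 6 mm thick. The barrel rolls on the two edges of its lane, the flanges hang outside them and keep it in line. About 0.6 kg, slippery, rolls freely. Which roller lies in which lane varies; which one is off-centre cannot be seen.
- roller_b: the roller of point roller_b_center, origin at its centre, y along its axle. A quarter turn is 44 mm of travel. A sound roller stops within about 10 mm of where a slow push leaves it. An off-centre one starts heavy side down; let go after a quarter turn it rolls back, swings to and fro for 1 to 3 s and rests near its old place; past half a turn it runs on by itself.
- roller_c_center (a point): centre of one of three outwardly identical aluminium rollers, axle along the stand's y. Barrel 56 mm diameter, 64 mm long, between end flanges 68 mm in diameter and 6 mm thick. The barrel rolls on the two edges of its lane, the flanges hang outside them and keep it in line. About 0.6 kg, slippery, rolls freely. Which roller lies in which lane varies; which one is off-centre cannot be seen.
- roller_c: the roller of point roller_c_center, origin at its centre, y along its axle. A quarter turn is 44 mm of travel. A sound roller stops within about 10 mm of where a slow push leaves it. An off-centre one starts heavy side down; let go after a quarter turn it rolls back, swings to and fro for 1 to 3 s and rests near its old place; past half a turn it runs on by itself.
- tin: bystander: small plain steel tin, 28 mm diameter, 30 mm high, on the stand's base between two lanes; origin at the middle of its underside
- nut: bystander: dark steel nut, 28 mm across, 12 mm high, on the stand's base between the other two lanes; origin at the middle of its underside
- wrench: bystander: steel wrench lying on the bench at the left
- screwdriver: bystander: screwdriver lying on the bench at the left
- drill: bystander: cordless drill lying on its side at the right, about 60 mm high
- grease_jar: bystander: closed jar, 60 mm diameter, 75 mm high, at the right; origin at the middle of its underside
There are look-alikes about, which are no part of the job. What is shaped like the roller_a but brown or purple is not meant.

How it is judged:
By the outcome, as a careful person would: the job done as asked, in the order asked, and still so for the second after the job is handed in, with the robot touching nothing.
It also fails if it takes over 64 s, if anything falls off the work surface, if the arm or the gripper's body presses on something with over 40 N, if the wrist force passes 120 N, or if a joint passes its speed limit or range.

## Robot

A 6-joint arm with a two-finger parallel gripper is mounted at the origin on the work surface. World frame = base frame: x ahead of the robot, y to its left, z up, the work surface at z = 0. Lengths are in m, angles in degrees, forces in N, time in s.
With the tool pointing down it reaches from about 0.4 to 0.825 m from the base axis. Payload 7 kg.
Tool frame: the origin (TCP) lies at the very end of the fingers, on their centre line; the grasp point (between the pads) lies 19 mm behind it (ctrl.grip_depth is the z of the grasp point in the tool frame, in m); z points along the fingers, y is the direction in which the jaws open and shut (so a half turn about z gives the same grasp; the last joint's range is limited). The gripper opens to 88 mm and grips with 3 to 60 N. Pads are 19 mm wide; open, the fingers measure 130 mm over their backs; the gripper's body (78 mm by 193 mm) begins 47 mm behind the grasp point.
Start: joints at [-56.717, 20.546, 0.682, 0, -70.136, -16.507], TCP at [0.195, -0.646, 0.227] pointing down, gripper open.
Joint ranges: [-176.03, 176.03], [-82.01, 121.73], [-58.28, 71.71], [-173.87, 95.51], [-174.79, -0.11], [-173.66, 173.66]. Speed limits (degrees/s): [136.94, 136.94, 172.46, 180, 180, 180].

## Interface

Orientations are given as [roll, pitch, yaw] about the fixed x, y, z axes, in that order (R = Rz(yaw) Ry(pitch) Rx(roll)).
In Python, from plant import telemetry, snapshot, job, models, ctrl gives the robot as it stands.
- The arm moves only by the tool jog_arm, never from a script. Its argument "targets" is text: rows parted by semicolons, each of 7 numbers parted by spaces: the shift along the tool's x, y, z in m, then the turn, a rotation vector about the tool's x, y, z in degrees, then the gripper command: -1 is shut, 1 is fully open, values between are in proportion. A call has exactly 8 rows; each row is the pose to reach, as a shift and turn from the pose measured when the call began, along the tool's axes at that moment; what a row does not reach only later rows make up. A row lasts 1/8 s, in which the tool goes at most 62.5 mm and 10.7 degrees, less where a joint would pass 70% of its speed; a pose out of reach is approached as far as the arm can. A call with a gripper value outside its range is refused whole. The fingers move at their own pace and stop on an object; the grip force is fixed at half the most. Time passes only in rows, so rows that repeat a pose let the fingers close, or fill a call up. It gives the time, the measured TCP pose, the force and the opening at its end, in the units of the state.
- telemetry.get_obs(): the state, without advancing time (a new reading comes with each control period).
- snapshot(name): name is "side" or "top" or "wrist"; returns a dict with "img" (480x640x3 uint8, red, green, blue), "range_z" (480x640 float32, m along the optical axis (not along the pixel's ray), 0 where there is no reading), "intrinsics" (3x3 intrinsics, pixels), "R" (3x3) and "t" (3): a world point X has camera coordinates R X + t. Camera axes: x right, y down, z forward; pixel columns grow to the right and rows downward; lengths in m; the calibration is good to about 2 mm. A picture is of the moment at which its call begins.
- job.close_job(): hands the job in, once; it reports no verdict.
Trained networks look in a picture, given as the dict that the camera call returned (one of the last four; its "shot" number tells which), for a name from the list of things; names that differ only in an ending like _2 or _b are one class to them, and where a whole thing is asked for, a point or a joint stands for the part that bears it (a point fixed in the world has none). Each returns a list of dicts, best first, with "conf" (0 to 1); they miss things now and then, are a little off and sometimes report something else, mostly with a low value. They report only what shows in the picture. A call takes as long as a camera call. They do not tell look-alikes from the thing itself.
- models.cut_out(name, picture): "region" (480x640 bool, what is visible of it) and "uv" ([column, row] in pixels, amid what is visible of it).
- models.spot_point(name, picture): "uv" ([column, row] in pixels: a listed point, or the origin of a listed thing).
The state is a dict: "clock": time; "joint_pos": joint angles; "qvel": joint speeds; "tau": joint torques, N m; "tool_pos": TCP position; "orientation": TCP orientation; "force": force on the tool from outside, world axes, zero at the start; "moment": the same for the moment, N m; "opening": finger opening in m.
Only numpy, scipy, OpenCV 4.12 (cv2) and the standard library are available. Lean on these libraries where they do the work, as an engineer would, in place of code of your own. Each camera call takes 0.05 s, during which the arm holds its last target.

## Working session

There is one attempt and no reset: what is moved stays moved. The work goes in short steps, Python scripts to look and compute and a tool call to move; the robot and the scene stay as the last step left them, time stands still between calls to the robot, and variables do not carry over. Pictures are saved under pics/ and viewed, and the job is handed in when it is done.

Besides the shell and the picture viewer there is one more tool, called after "Emit:" in YAML: its name, and indented under it one key for each argument. jog_arm: Moves the arm, as the interface text tells. Its arguments: {"type":"object","properties":{"targets":{"type":"string"}},"required":["targets"]}

```bash
ls; mkdir -p pics; python3 - <<'E'
from plant import telemetry, snapshot, job, models, ctrl
import cv2,numpy as np
o=telemetry.get_obs(); print(o)
for n in ["top","side"]:
    s=snapshot(n); cv2.imwrite(f"pics/{n}0.png",s["img"][:,:,::-1]); print(n,s["intrinsics"],s["R"],s["t"])
    for k in ["stand","roller_a","tin","nut"]:
        print(k,[(round(d["conf"],2),np.round(d["uv"]).tolist()) for d in models.spot_point(k,s)])
    for k in ["edge_end","tray_in","roller_a_center"]:
        print(k,[(round(d["conf"],2),np.round(d["uv"],1).tolist()) for d in models.spot_point(k,s)])
E
```

```text
pics
{'clock': 0.0, 'joint_pos': array([-5.67177992e+01,  2.05936465e+01,  6.33114442e-01, -2.11263211e-02,
       -7.01357997e+01, -1.65077571e+01]), 'qvel': array([-0.01506235,  0.02451652,  0.02721145, -0.0249409 ,  0.07071411,
        0.09105087]), 'tau': array([-1.72493870e-03, -5.82717276e+01,  2.93054259e+01,  6.99711174e+00,
        6.94550079e-03, -1.78028963e-04]), 'tool_pos': array([ 0.19465218, -0.64580468,  0.22558956]), 'orientation': array([ 1.79901995e+02, -8.33381736e-03, -1.63232744e+02]), 'force': array([ 0.08216967,  0.80997427, -0.49399696]), 'moment': array([-0.04154872, -0.02827918,  0.00445309]), 'opening': 0.0875104078415611}
top [[509.21047334   0.         318.99896824]
 [  0.         509.21047334 235.71180095]
 [  0.           0.           1.        ]] [[-0.01316338 -0.99987707 -0.00851886]
 [-0.99779523  0.01368926 -0.06494059]
 [ 0.06504923  0.00764524 -0.99785277]] [0.03214569 0.4908327  1.25241682]
stand [(0.89, [348.0, 215.0])]
roller_a [(0.81, [352.0, 233.0]), (0.76, [400.0, 222.0]), (0.74, [230.0, 244.0]), (0.66, [297.0, 241.0]), (0.64, [233.0, 189.0
[... 510 characters left out ...]
.21201402  0.00970019]
 [-0.11996253  0.51407486 -0.84931503]
 [ 0.17508007 -0.83113001 -0.5277972 ]] [0.50125001 0.08737539 1.04026369]
stand [(0.78, [312.0, 247.0]), (0.69, [305.0, 419.0])]
roller_a [(0.95, [326.0, 255.0]), (0.94, [248.0, 300.0]), (0.93, [312.0, 314.0]), (0.92, [412.0, 218.0]), (0.78, [332.0, 207.0]), (0.72, [329.0, 227.0])]
tin [(0.39, [310.0, 257.0])]
nut [(0.53, [303.0, 231.0])]
edge_end [(0.7, [277.8, 229.0]), (0.2, [302.9, 419.1]), (0.17, [324.3, 254.1])]
tray_in [(0.88, [260.9, 237.6]), (0.26, [303.4, 418.1])]
roller_a_center [(0.72, [247.4, 299.9]), (0.72, [413.7, 221.4]), (0.61, [327.0, 228.0]), (0.59, [311.0, 309.9]), (0.3, [328.7, 202.8]), (0.21, [276.7, 230.9])]
```

View pics/top0.png

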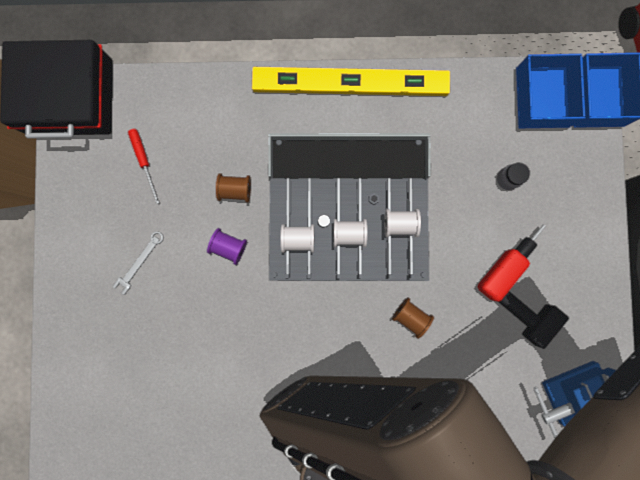

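View pics/side0.png

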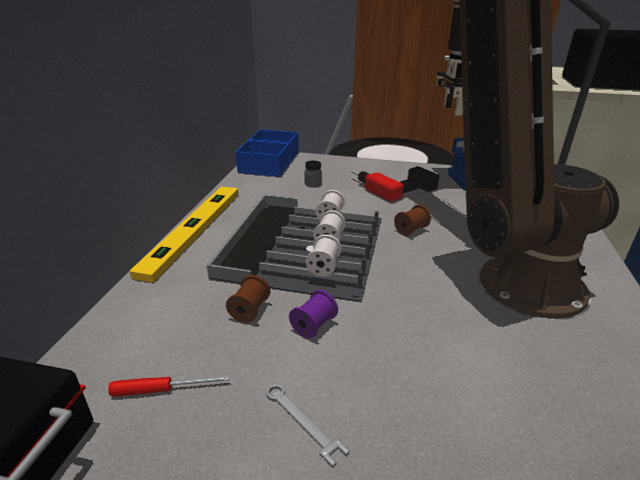

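Top image: silver rollers sit at (297,238), (350,233) and (403,223). The look-alikes are brown at (233,188) and (412,317), and purple at (227,246). The tin is at (324,221) and the nut at (373,199). I'll measure the poses now.

```bash
cat > h.py <<'E'
from plant import telemetry, snapshot, job, models, ctrl
import cv2,numpy as np
def cloud(s):
    z=s["range_z"]; K=s["intrinsics"]; v,u=np.mgrid[:480,:640]
    c=np.stack([(u-K[0,2])*z/K[0,0],(v-K[1,2])*z/K[1,1],z],-1)
    w=(c-s["t"])@s["R"]; w[z==0]=np.nan
    return w
def ray(s,uv,h):
    K=s["intrinsics"]; d=np.linalg.inv(K)@np.array([uv[0],uv[1],1.]); d=s["R"].T@d; o=-s["R"].T@s["t"]
    return o+d*(h-o[2])/d[2]
E
python3 - <<'E'
from h import *
s=snapshot("top"); w=cloud(s); g=s["img"]
print("bench z",np.nanmedian(w[330:360,200:260,2]), "noise",np.nanstd(w[330:360,200:260,2]))
# rollers: bright pixels in stand region
for c in [(297,238),(350,233),(403,223)]:
    m=np.zeros((480,640),bool); m[c[1]-22:c[1]+22,c[0]-26:c[0]+26]=1
    m&=(w[...,2]>0.05)
    p=w[m]; print(c,m.sum(),p.min(0).round(4),p.max(0).round(4),p.mean(0).round(4))
# stand base
m=np.zeros((480,640),bool); m[130:285,262:436]=1
mm=m&(w[...,2]>0.025)&(w[...,2]<0.045)
im=(np.clip(w[120:300,255:445,2],-.01,.1)+.01)/.11*255
cv2.imwrite("pics/h0.png",cv2.resize(np.nan_to_num(im).astype(np.uint8),None,fx=4,fy=3.3,interpolation=0))
cv2.imwrite("pics/c0.png",cv2.resize(g[120:300,255:445,::-1],None,fx=4,fy=3.3))
for k in ["stand","roller_a"]:
  for d in models.cut_out(k,s):
    r=d["region"]; p=w[r]
    print(k,round(d["conf"],2),d["uv"],r.sum(),np.nanmin(p,0).round(3),np.nanmax(p,0).round(3))
    if k=="stand" :
        b=cv2.minAreaRect(np.argwhere(r)[:,::-1].astype(np.float32)); print(b, [ray(s,q,.0)[:2].round(4) for q in cv2.boxPoints(b)])
E
```

```text
bench z 0.0008188527425222051 noise 0.0025271099466742746
(297, 238) 777 [0.4514 0.0398 0.0504] [0.5169 0.1165 0.1006] [0.4823 0.0788 0.0856]
(350, 233) 808 [ 0.4615 -0.0852  0.0504] [ 0.5268 -0.0084  0.1018] [ 0.4934 -0.0467  0.0845]
(403, 223) 863 [ 0.4836 -0.2107  0.0528] [ 0.5507 -0.1332  0.1005] [ 0.5154 -0.1708  0.084 ]
stand 0.79 [349.0, 202.0] 21136 [ 0.376 -0.261 -0.005] [0.759 0.156 0.096]
((348.5, 206.5), (149.0, 163.0), 90.0) [array([0.76  , 0.1552]), array([ 0.7536, -0.2611]), array([ 0.3748, -0.2507]), array([0.3801, 0.1577])]
stand 0.68 [402.5, 224.8] 844 [ 0.484 -0.226  0.003] [ 0.551 -0.133  0.1  ]
((401.51776123046875, 222.98336791992188), (35.565067291259766, 25.088537216186523), 1.9749339818954468) [array([ 0.4921, -0.1364]), array([ 0.5556, -0.14  ]), array([ 0.5512, -0.2296]), array([ 0.4878, -0.2258])]
stand 0.66 [350.2, 231.1] 702 [ 0.467 -0.083  0.057] [ 0.522 -0.008  0.102]
((348.9984436035156, 232.47232055664062), (22.576297760009766, 32.22808074951172), 86.8201675415039) [array([ 0.5263, -0.0083]), array([ 0.5297, -0.0897]), array([ 0.4726, -0.0917]), array([ 0.4692, -0.0107])]
roller_a 0.93 [348.7, 231.2] 838 [ 0.462 -0.095  0.003] [ 0.53  -0.008  0.102]
roller_a 0.93 [401.0, 219.2] 846 [ 0.486 -0.211  0.008] [ 0.553 -0.133  0.1  ]
roller_a 0.8 [227.7, 247.3] 842 [ 0.423  0.206 -0.004] [0.512 0.311 0.074]
roller_a 0.74 [294.9, 239.1] 795 [0.452 0.04  0.003] [0.518 0.124 0.101]
roller_a 0.73 [233.7, 186.9] 815 [0.577 0.197 0.   ] [0.646 0.278 0.072]
roller_a 0.57 [415.3, 321.9] 936 [ 0.234 -0.254 -0.004] [ 0.337 -0.147  0.073]
```

View pics/c0.png

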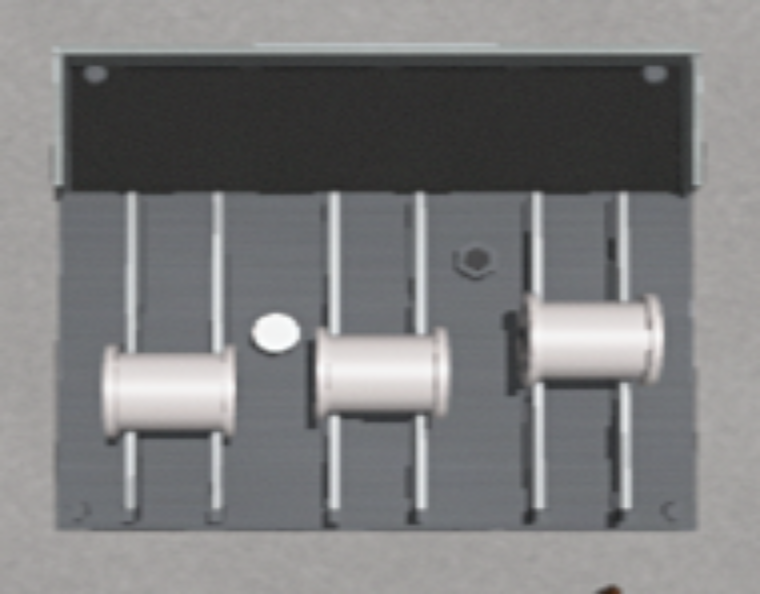

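View pics/h0.png

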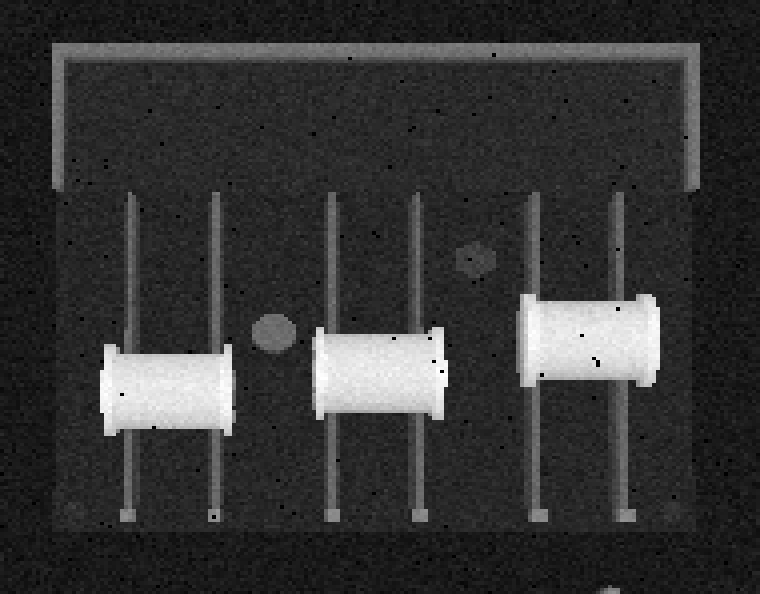

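```bash
cat >> h.py <<'E'
YAW=None
E
python3 - <<'E'
from h import *
from scipy.optimize import minimize
ps=[]
for i in range(4):
    s=snapshot("top"); w=cloud(s)
    m=np.zeros((480,640),bool); m[178:272,262:436]=1
    # exclude rollers & tin & nut
    for c in [(297,238),(350,233),(403,223)]: m[c[1]-18:c[1]+20,c[0]-22:c[0]+24]=0
    m[210:232,312:336]=0; m[188:212,362:386]=0
    m&=(w[...,2]>0.022)&(w[...,2]<0.045)
    ps.append(w[m])
p=np.concatenate(ps); print(len(p),np.median(p[:,2]))
L=np.array([-151.5,-98.5,-26.5,26.5,98.5,151.5])/1e3
best=None
def f(q):
    a,y0=q; y=-np.sin(a)*p[:,0]+np.cos(a)*p[:,1]-y0
    d=np.abs(y[:,None]-L).min(1); return np.minimum(d,.012).mean()
for a in np.radians(np.arange(-4,4.1,1)):
    for y0 in np.arange(-.09,0.01,.01):
        r=minimize(f,[a,y0],method="Nelder-Mead",options=dict(xatol=1e-6,fatol=1e-8))
        if best is None or r.fun<best.fun: best=r
a,y0=best.x; print(np.degrees(a),y0,best.fun)
c,sn=np.cos(a),np.sin(a)
xs=p[:,0]*c+p[:,1]*sn
# x extents: full-height wall front, tray walls
w=np.mean([cloud(s)],0)
def st(w): return np.stack([w[...,0]*c+w[...,1]*sn,-w[...,0]*sn+w[...,1]*c-y0,w[...,2]],-1)
S=st(w)
print("edge pts x range",np.percentile(xs,[0.5,2,98,99.5]))
# tray back wall: z>25
m=np.zeros((480,640),bool); m[130:180,262:436]=1
q=S[m&(S[...,2]>.028)]; b=q[np.abs(q[:,1])<.17]; print("back wall x",b[:,0].min(),b[:,0].max(), np.median(b[:,0]))
# base plate near edge
m=np.zeros((480,640),bool); m[260:290,280:420]=1
h=S[m]; bins=np.arange(.36,.42,.004)
print([(round(x,3),round(np.nanmedian(h[(h[:,0]>x)&(h[:,0]<x+.004)&(h[:,2]<.015),2])*1e3,1)) for x in bins if ((h[:,0]>x)&(h[:,0]<x+.004)).sum()>5])
# end stops z>40 near
q=h[h[:,2]>.036]; print("stops x",np.nanmin(q[:,0]),np.nanmax(q[:,0]),len(q))
for cc in [(297,238),(350,233),(403,223)]:
    m=np.zeros((480,640),bool); m[cc[1]-22:cc[1]+22,cc[0]-26:cc[0]+26]=1
    q=S[m&(S[...,2]>.072)]
    # fit circle R=.028 on barrel in stand xz
    ym=(q[:,1].min()+q[:,1].max())/2
    qq=q[np.abs(q[:,1]-ym)<.028]
    from scipy.optimize import least_squares
    r=least_squares(lambda t:np.hypot(qq[:,0]-t[0],qq[:,2]-t[1])-.028,[qq[:,0].mean(),.06],loss="soft_l1",f_scale=.002)
    print(cc,"y",ym,"x,z",r.x)
E
```

```text
2869 0.034112110147811944
-0.9367286723671792 -0.03839697088708102 0.001271037578601193
edge pts x range [0.40304945 0.40530706 0.63046222 0.63281029]
back wall x 0.6292017246962732 0.7452079669835419 0.7391196537410024
[(np.float64(0.36), np.float64(1.0)), (np.float64(0.364), np.float64(0.8)), (np.float64(0.368), np.float64(1.0)), (np.float64(0.372), np.float64(0.8)), (np.float64(0.376), np.float64(1.0)), (np.float64(0.38), np.float64(6.7)), (np.float64(0.384), np.float64(7.0)), (np.float64(0.388), np.float64(6.7)), (np.float64(0.392), np.float64(7.0)), (np.float64(0.396), np.float64(6.9)), (np.float64(0.4), np.float64(7.1)), (np.float64(0.404), np.float64(7.3)), (np.float64(0.408), np.float64(6.9)), (np.float64(0.412), np.float64(7.1)), (np.float64(0.416), np.float64(7.1))]
stops x 0.38829444772011973 0.43059215473511486 140
(297, 238) y 0.1251284745075959 x,z [0.48263103 0.06256941]
(350, 233) y -0.0011662035649572002 x,z [0.49569886 0.06244747]
(403, 223) y -0.12530552287479127 x,z [0.52009954 0.0626328 ]
```

```bash
cat > h.py <<'E'
from plant import telemetry, snapshot, job, models, ctrl
import cv2,numpy as np
from scipy.spatial.transform import Rotation as Rn
from scipy.optimize import least_squares
A=np.radians(-0.937); C,SN=np.cos(A),np.sin(A); X0,Y0=.5445,-.0384
def cloud(s):
    z=s["range_z"]; K=s["intrinsics"]; v,u=np.mgrid[:480,:640]
    c=np.stack([(u-K[0,2])*z/K[0,0],(v-K[1,2])*z/K[1,1],z],-1)
    w=(c-s["t"])@s["R"]; w[z==0]=np.nan
    return w
def st(w): return np.stack([w[...,0]*C+w[...,1]*SN-X0,-w[...,0]*SN+w[...,1]*C-Y0,w[...,2]],-1)
def wo(p): X,Y=p[0]+X0,p[1]+Y0; return np.array([X*C-Y*SN,X*SN+Y*C,p[2]])
def state():
    o=telemetry.get_obs(); p=o["tool_pos"]
    print("t",round(o["clock"],2),"tcp stand mm",(st(p)*1e3).round(1),"ori",o["orientation"].round(2),"F",o["force"].round(1),"op",round(o["opening"],3),"j",o["joint_pos"].round(1))
    return o
def shift(*targets):
    o=telemetry.get_obs(); R=Rn.from_euler("xyz",o["orientation"],degrees=True)
    Rt=Rn.from_euler("xyz",[180,0,180+np.degrees(A)],degrees=True)
    print("turn",(R.inv()*Rt).as_rotvec(degrees=True).round(2))
    for t in targets: print(t,R.inv().apply(wo(np.array(t)/1e3)-o["tool_pos"]).round(4))
def rollers(w):
    S=st(w); out=[]
    for y in (-.125,0,.125):
        m=(np.abs(S[...,1]-y)<.028)&(S[...,2]>.074)&(S[...,2]<.098)&(S[...,0]>-.15)&(S[...,0]<.1)
        q=S[m]
        if len(q)<30: out.append((y,"none",len(q))); continue
        r=least_squares(lambda t:np.hypot(q[:,0]-t[0],q[:,2]-t[1])-.028,[np.median(q[:,0]),.06],loss="soft_l1",f_scale=.002)
        out.append((y,(r.x*1e3).round(1).tolist(),len(q)))
    return out
E
python3 -c "
from h import *
s=snapshot('top'); print(rollers(cloud(s))); state(); shift((-95,-125,130),(-85,-125,52))"
```

```text
[(-0.125, [-24.4, 62.7], 510), (0, [-48.9, 62.5], 504), (0.125, [-61.9, 62.5], 505)]
t 1.2 tcp stand mm [-339.1 -604.6  226.5] ori [ 180.      0.   -163.22] F [ 0.7 -0.4 -0.4] op 0.088 j [-56.7  20.5   0.7  -0.  -70.1 -16.5]
turn [ 0.    0.   17.71]
(-95, -125, 130) [-0.3785  0.3825  0.0966]
(-85, -125, 52) [-0.388   0.3795  0.1746]
```

Targets are the three silver rollers on the lanes (crop c0 confirms it). The brown ones and the purple one are excluded. I'll start with the right lane.

Emit:
jog_arm:
  targets: "-0.042 0.042 0.005 0 0 3 -1;-0.084 0.085 0.01 0 0 6 -1;-0.126 0.127 0.02 0 0 9 -1;-0.168 0.17 0.03 0 0 12 -1;-0.21 0.212 0.04 0 0 14 -1;-0.252 0.255 0.05 0 0 16 -1;-0.294 0.297 0.06 0 0 17.7 -1;-0.336 0.34 0.07 0 0 17.7 -1"

```text
clock: 2.2
tool_pos: [0.4192, -0.222, 0.1568]
orientation: [-180.0, 0.1, 179.1]
force: [0.5, -0.2, 0.0]
opening: 0.0135
```

```bash
python3 -c "
from h import *
state(); shift((-90,-125,130),(-90,-125,52))"
```

```text
t 2.2 tcp stand mm [-121.7 -176.7  156.8] ori [-1.7999e+02  7.0000e-02  1.7906e+02] F [ 0.5 -0.2  0. ] op 0.013 j [ -4.    4.9 -29.7   0.  -55.3 -86.9]
turn [-0.01  0.07 -0.01]
(-90, -125, 130) [-0.0316  0.0517  0.0268]
(-90, -125, 52) [-0.0315  0.0518  0.1048]
```

Emit:
jog_arm:
  targets: "-0.016 0.026 0.015 0 0 0 -1;-0.0315 0.052 0.03 0 0 0 -1;-0.0315 0.052 0.05 0 0 0 -1;-0.0315 0.052 0.07 0 0 0 -1;-0.0315 0.052 0.09 0 0 0 -1;-0.0315 0.052 0.105 0 0 0 -1;-0.0315 0.052 0.105 0 0 0 -1;-0.0315 0.052 0.105 0 0 0 -1"

```text
clock: 3.2
tool_pos: [0.4522, -0.1706, 0.0524]
orientation: [-180.0, 0.1, 179.1]
force: [-0.0, -0.1, 0.9]
opening: 0.0003
```

```bash
python3 - <<'E'
from h import *
state(); s=snapshot('top'); print(rollers(cloud(s)))
s=snapshot('side'); cv2.imwrite('pics/s1.png',cv2.resize(s['img'][170:320,190:420,::-1],None,fx=3.4,fy=3.4))
w=cloud(s); S=st(w)
q=S[(S[...,0]>-.14)&(S[...,0]<-.06)&(np.abs(S[...,1]+.125)<.05)&(S[...,2]>.053)&(S[...,2]<.09)]
print(len(q), (np.percentile(q,[2,50,98],axis=0)*1e3).round(1) if len(q) else '')
shift((-18,-125,52))
E
```

```text
t 3.2 tcp stand mm [ -89.5 -124.8   52.4] ori [-1.7998e+02  1.2000e-01  1.7907e+02] F [-0.  -0.1  0.9] op 0.0 j [  2.7  13.7 -35.9   0.  -40.3 -93.7]
[(-0.125, [-26.1, 64.1], 107), (0, 'none', 0), (0.125, 'none', 0)]
82 [[ -98.6 -130.1   54.2]
 [ -88.3 -107.4   67.1]
 [ -76.4 -102.8   81.9]]
turn [-0.02  0.15  0.  ]
(-18, -125, 52) [-0.0715 -0.0002  0.0008]
```

View pics/s1.png

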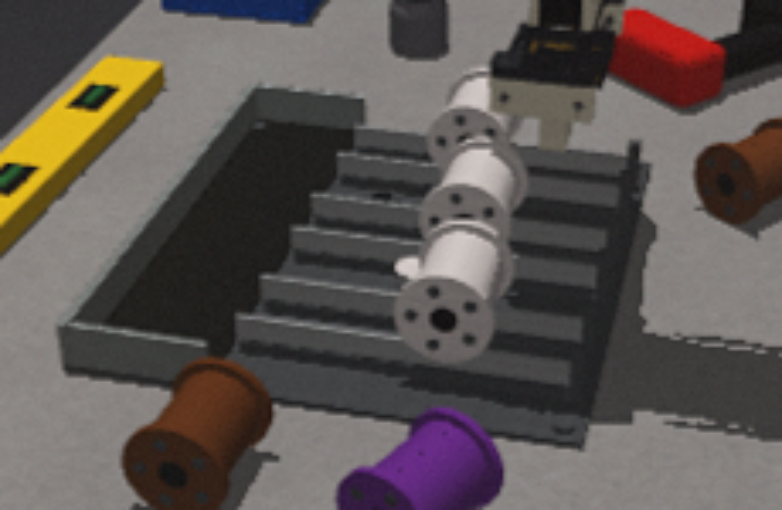

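The finger is upright behind the right-lane roller, clear on both sides. Next is a slow push.

Emit:
jog_arm:
  targets: "-0.012 0 0 0 0 0 -1;-0.02 0 0 0 0 0 -1;-0.025 0 0 0 0 0 -1;-0.029 0 0 0 0 0 -1;-0.033 0 0 0 0 0 -1;-0.037 0 0 0 0 0 -1;-0.041 0 0 0 0 0 -1;-0.045 0 0 0 0 0 -1"

```text
clock: 4.3
tool_pos: [0.4972, -0.1714, 0.0527]
orientation: [-180.0, 0.1, 179.1]
force: [-1.1, -0.2, 1.5]
opening: 0.0009
```

```bash
python3 - <<'E'
from h import *
state(); s=snapshot('top'); print(rollers(cloud(s)));state()
shift((-18,-125,52))
E
```

```text
t 4.3 tcp stand mm [ -44.5 -124.8   52.7] ori [-1.7998e+02  1.2000e-01  1.7906e+02] F [-1.1 -0.2  1.5] op 0.001 j [  2.4  17.1 -30.6   0.  -42.1 -93.4]
[(-0.125, 'none', 0), (0, 'none', 0), (0.125, 'none', 0)]
t 4.35 tcp stand mm [ -43.7 -124.8   52.7] ori [-1.7998e+02  1.7000e-01  1.7907e+02] F [-0.   0.1  0.1] op 0.0 j [  2.4  17.1 -30.6   0.  -42.1 -93.4]
turn [-0.02  0.17  0.01]
(-18, -125, 52) [-0.0257 -0.0002  0.0008]
```

Emit:
jog_arm:
  targets: "-0.004 0 0 0 0 0 -1;-0.008 0 0 0 0 0 -1;-0.012 0 0 0 0 0 -1;-0.016 0 0 0 0 0 -1;-0.0195 0 0 0 0 0 -1;-0.0225 0 0 0 0 0 -1;-0.025 0 0 0 0 0 -1;-0.026 0 0 0 0 0 -1"

```text
clock: 5.35
tool_pos: [0.5243, -0.1718, 0.0528]
orientation: [-180.0, 0.2, 179.1]
force: [-4.4, -0.1, 1.8]
opening: 0.0003
```

```bash
cat > side.py <<'E'
from h import *
import sys
o=state(); s=snapshot('side'); cv2.imwrite('pics/%s.png'%sys.argv[1],cv2.resize(s['img'][170:320,190:420,::-1],None,fx=3.4,fy=3.4))
E
python3 side.py s2
```

```text
t 5.35 tcp stand mm [ -17.5 -124.8   52.8] ori [-179.98    0.18  179.08] F [-4.4 -0.1  1.8] op 0.0 j [  2.2  19.1 -27.4   0.  -43.3 -93.2]
```

View pics/s2.png

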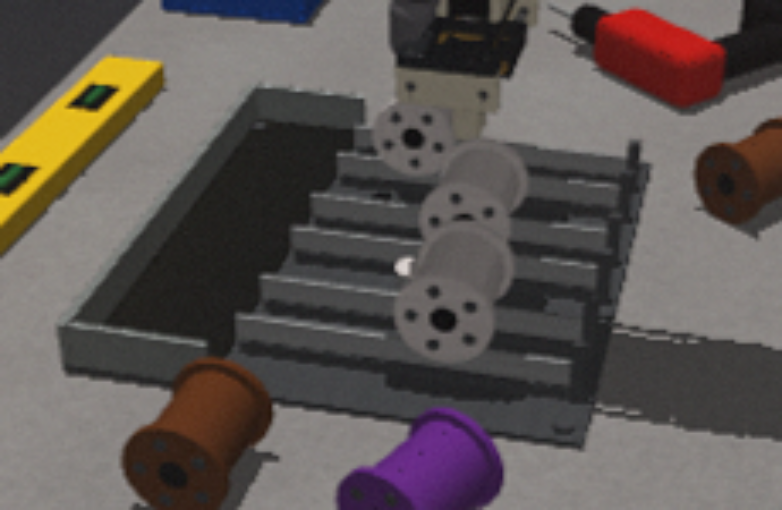

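The pushed roller is at (412,138), still against the finger with about 4 N, so this may be the bad one. I'll release by backing off and then going up.

Emit:
jog_arm:
  targets: "0.04 0 0 0 0 0 -1;0.08 0 -0.02 0 0 0 -1;0.1 0 -0.07 0 0 0 -1;0.1 0 -0.1 0 0 0 -1;0.1 0 -0.11 0 0 0 -1;0.1 0 -0.11 0 0 0 -1;0.1 0 -0.11 0 0 0 -1;0.1 0 -0.11 0 0 0 -1"

```text
clock: 6.4
tool_pos: [0.4236, -0.1701, 0.1613]
orientation: [-180.0, 0.1, 179.1]
force: [-0.9, -0.5, 0.6]
opening: 0.0006
```

```bash
python3 side.py s3; python3 -c "
from h import *
shift((-115,0,150),(-115,0,52))"
```

```text
t 6.4 tcp stand mm [-118.2 -124.7  161.3] ori [-1.7998e+02  6.0000e-02  1.7908e+02] F [-0.9 -0.5  0.6] op 0.001 j [  3.    2.9 -31.3   0.  -55.8 -93.9]
turn [-0.03  0.08  0.02]
(-115, 0, 150) [-0.0031  0.1247  0.0114]
(-115, 0, 52) [-0.003   0.1248  0.1094]
```

View pics/s3.png

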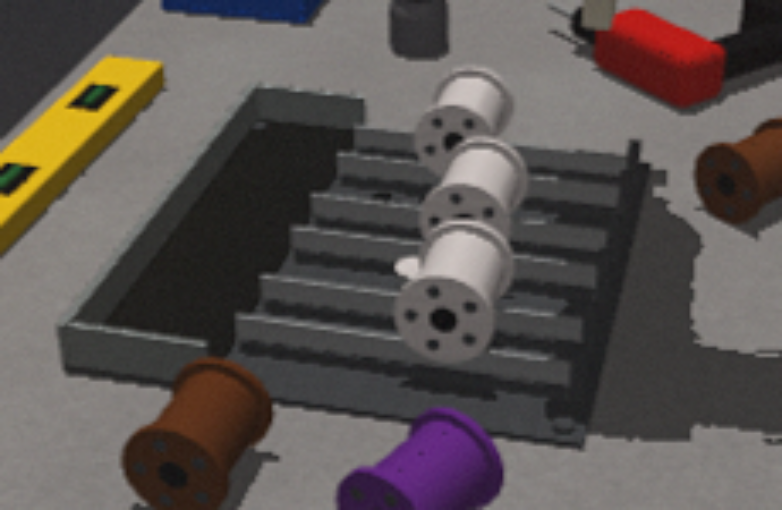

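The right-lane roller rolled back from (412,138) to about (453,140), so it is the bad one. The other two still have to be tried, starting with the middle lane.

Emit:
jog_arm:
  targets: "-0.001 0.03 0 0 0 0 -1;-0.002 0.07 0 0 0 0 -1;-0.003 0.105 0.01 0 0 0 -1;-0.003 0.125 0.03 0 0 0 -1;-0.003 0.125 0.055 0 0 0 -1;-0.003 0.125 0.08 0 0 0 -1;-0.003 0.125 0.1 0 0 0 -1;-0.003 0.125 0.109 0 0 0 -1"

```text
clock: 7.45
tool_pos: [0.4281, -0.0455, 0.0511]
orientation: [-179.9, -0.1, 179.1]
force: [-0.4, -0.5, -0.2]
opening: 0.0003
```

```bash
python3 side.py s4; python3 -c "
from h import *
shift((-89,0,52),(-43,0,52))"
```

```text
t 7.45 tcp stand mm [-1.158e+02 -1.000e-01  5.110e+01] ori [-1.7992e+02 -6.0000e-02  1.7908e+02] F [-0.4 -0.5 -0.2] op 0.0 j [ 2.040e+01  9.400e+00 -4.230e+01  1.000e-01 -3.850e+01 -1.114e+02]
turn [-0.08 -0.08  0.  ]
(-89, 0, 52) [-0.0269  0.0001 -0.0014]
(-43, 0, 52) [-0.0729  0.0001 -0.0014]
```

View pics/s4.png

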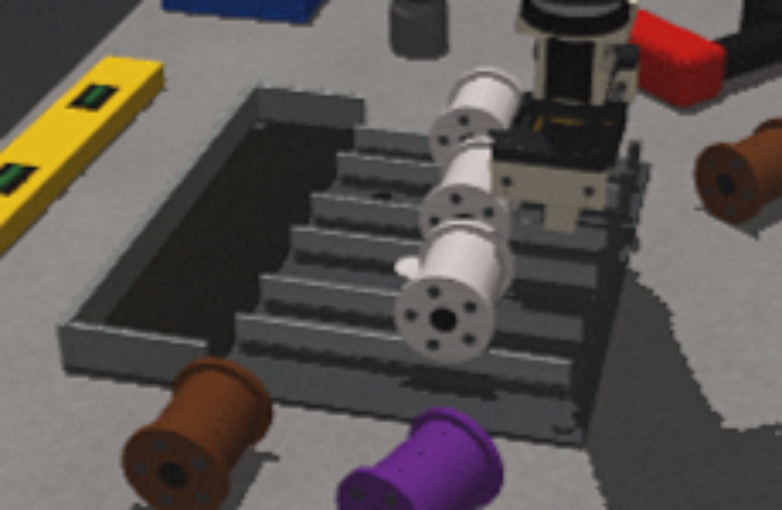

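Emit:
jog_arm:
  targets: "-0.012 0 0 0 0 0 -1;-0.019 0 0 0 0 0 -1;-0.024 0 0 0 0 0 -1;-0.028 0 0 0 0 0 -1;-0.032 0 0 0 0 0 -1;-0.036 0 0 0 0 0 -1;-0.04 0 0 0 0 0 -1;-0.044 0 0 0 0 0 -1"

```text
clock: 8.5
tool_pos: [0.4721, -0.0462, 0.0506]
orientation: [-179.9, -0.1, 179.1]
force: [-0.3, -0.3, -0.2]
opening: 0.0002
```

Emit:
jog_arm:
  targets: "-0.004 0 0 0 0 0 -1;-0.008 0 0 0 0 0 -1;-0.012 0 0 0 0 0 -1;-0.016 0 0 0 0 0 -1;-0.0195 0 0 0 0 0 -1;-0.0225 0 0 0 0 0 -1;-0.0245 0 0 0 0 0 -1;-0.026 0 0 0 0 0 -1"

```text
clock: 9.5
tool_pos: [0.4982, -0.0466, 0.0506]
orientation: [-179.9, -0.1, 179.1]
force: [-0.2, 0.2, 0.6]
opening: 0.0002
```

```bash
python3 side.py s5
```

```text
t 9.5 tcp stand mm [-45.6  -0.1  50.6] ori [-1.7992e+02 -9.0000e-02  1.7906e+02] F [-0.2  0.2  0.6] op 0.0 j [ 1.720e+01  1.530e+01 -3.380e+01  1.000e-01 -4.100e+01 -1.082e+02]
```

View pics/s5.png

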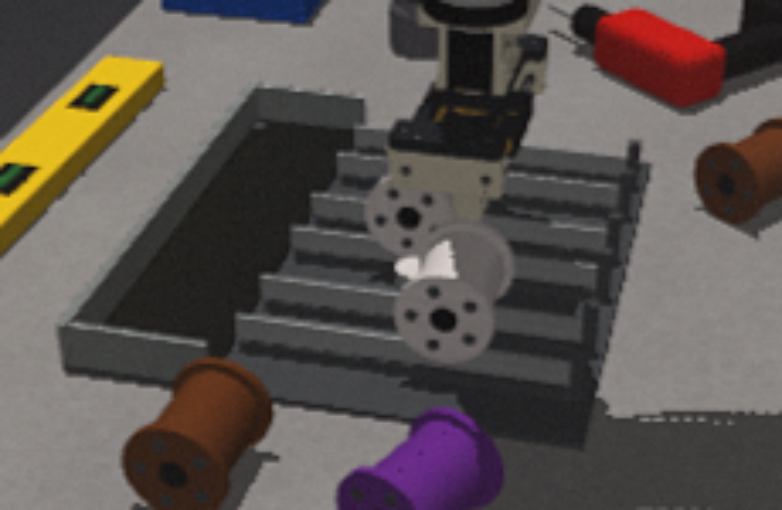

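The middle roller has moved to about (408,216) and pushes back with no force. I'm letting go of it and heading for the left lane.

Emit:
jog_arm:
  targets: "0.02 0 0 0 0 0 -1;0.05 0 0 0 0 0 -1;0.075 0 -0.02 0 0 0 -1;0.08 0 -0.06 0 0 0 -1;0.08 0 -0.1 0 0 0 -1;0.08 0 -0.11 0 0 0 -1;0.08 0 -0.11 0 0 0 -1;0.08 0 -0.11 0 0 0 -1"

```text
clock: 10.55
tool_pos: [0.4178, -0.0453, 0.1596]
orientation: [-179.9, -0.2, 179.1]
force: [-0.6, -0.2, -1.0]
opening: 0.0003
```

```bash
python3 side.py s6; python3 -c "
from h import *
shift((-122,125,150),(-122,125,52))
print(rollers(cloud(snapshot('side'))))"
```

```text
t 10.55 tcp stand mm [-1.260e+02 -1.000e-01  1.596e+02] ori [-179.9    -0.19  179.05] F [-0.6 -0.2 -1. ] op 0.0 j [  21.    -0.6  -35.2    0.   -55.7 -112. ]
turn [-0.11 -0.21 -0.01]
(-122, 125, 150) [-0.0041  0.1252  0.0092]
(-122, 125, 52) [-0.0044  0.1253  0.1072]
[(-0.125, [-23.7, 60.6], 126), (0, [-3.9, 60.4], 161), (0.125, [-59.6, 60.6], 232)]
```

View pics/s6.png

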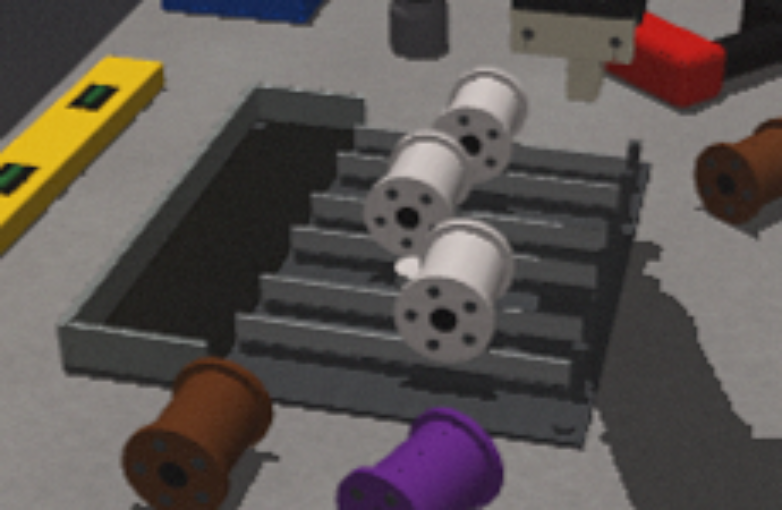

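The middle roller stayed at x ≈ -5 mm (about 44 mm of travel), so it is sound. The right one is back at about -24 mm. Next is the left lane.

Emit:
jog_arm:
  targets: "-0.001 0.03 0 0 0 0 -1;-0.002 0.07 0 0 0 0 -1;-0.003 0.105 0.01 0 0 0 -1;-0.004 0.125 0.03 0 0 0 -1;-0.004 0.125 0.055 0 0 0 -1;-0.004 0.125 0.08 0 0 0 -1;-0.004 0.125 0.1 0 0 0 -1;-0.004 0.125 0.107 0 0 0 -1"

```text
clock: 11.65
tool_pos: [0.4225, 0.0786, 0.0505]
orientation: [-179.7, -0.4, 179.0]
force: [-0.1, 0.2, -0.8]
opening: 0.0005
```

```bash
python3 side.py s7; python3 -c "
from h import *
shift((-100,125,52),(-56,125,52))"
```

```text
t 11.65 tcp stand mm [-123.4  123.9   50.5] ori [-179.75   -0.38  179.05] F [-0.1  0.2 -0.8] op 0.0 j [ 3.700e+01  9.600e+00 -4.200e+01 -1.000e-01 -3.890e+01 -1.279e+02]
turn [-0.24 -0.37 -0.02]
(-100, 125, 52) [-0.0232  0.001  -0.0016]
(-56, 125, 52) [-0.0672  0.0011 -0.0019]
```

View pics/s7.png

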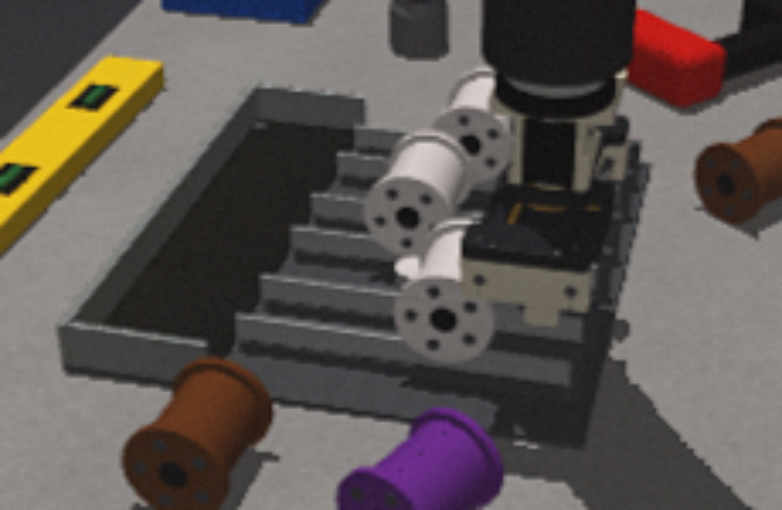

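Emit:
jog_arm:
  targets: "-0.01 0.001 -0.001 0 0 0 -1;-0.017 0.001 -0.001 0 0 0 -1;-0.022 0.001 -0.001 0 0 0 -1;-0.026 0.001 -0.001 0 0 0 -1;-0.03 0.001 -0.001 0 0 0 -1;-0.034 0.001 -0.001 0 0 0 -1;-0.038 0.001 -0.001 0 0 0 -1;-0.042 0.001 -0.001 0 0 0 -1"

```text
clock: 12.7
tool_pos: [0.4649, 0.079, 0.0512]
orientation: [-179.8, -0.4, 179.0]
force: [-1.1, -0.5, -0.9]
opening: 0.0001
```

Emit:
jog_arm:
  targets: "-0.004 0 0 0 0 0 -1;-0.008 0 0 0 0 0 -1;-0.012 0 0 0 0 0 -1;-0.016 0 0 0 0 0 -1;-0.0195 0 0 0 0 0 -1;-0.0225 0 0 0 0 0 -1;-0.0245 0 0 0 0 0 -1;-0.026 0 0 0 0 0 -1"

```text
clock: 13.7
tool_pos: [0.4909, 0.0785, 0.051]
orientation: [-179.8, -0.4, 179.0]
force: [-0.4, -0.6, -0.6]
opening: 0.0006
```

```bash
python3 side.py s8
```

```text
t 13.7 tcp stand mm [-54.9 125.   51. ] ori [-179.76   -0.38  179.05] F [-0.4 -0.6 -0.6] op 0.001 j [  31.8   15.2  -33.9   -0.   -41.4 -122.7]
```

View pics/s8.png

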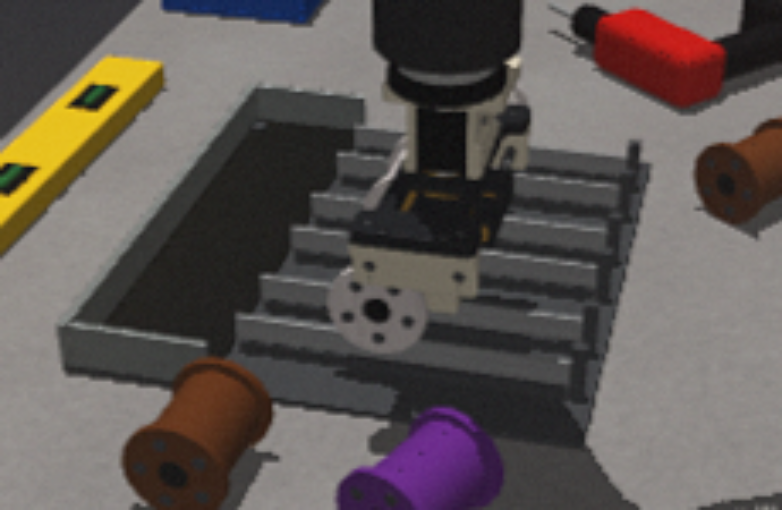

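Emit:
jog_arm:
  targets: "0.02 0 0 0 0 0 -1;0.045 0 0 0 0 0 -1;0.065 0 -0.02 0 0 0 -1;0.068 0 -0.06 0 0 0 -1;0.068 0 -0.1 0 0 0 -1;0.068 0 -0.11 0 0 0 -1;0.068 -0.02 -0.11 0 0 0 -1;0.068 -0.05 -0.11 0 0 0 -1"

```text
clock: 14.75
tool_pos: [0.4228, 0.0299, 0.1614]
orientation: [-179.8, -0.4, 179.1]
force: [0.7, -0.3, -0.1]
opening: 0.0002
```

```bash
python3 side.py s9; python3 -c "
from h import *
print(rollers(cloud(snapshot('side'))))
shift((-90,-125,160),(-90,-125,52))"
```

```text
t 14.75 tcp stand mm [-122.3   75.3  161.4] ori [-179.77   -0.37  179.12] F [ 0.7 -0.3 -0.1] op 0.0 j [  31.    -0.2  -34.5   -0.   -56.2 -121.8]
[(-0.125, [-24.0, 60.7], 85), (0, [-3.8, 60.6], 169), (0.125, [-13.4, 60.6], 231)]
turn [-0.27 -0.45 -0.1 ]
(-90, -125, 160) [-0.0334 -0.1986  0.0017]
(-90, -125, 52) [-0.0342 -0.1981  0.1097]
```

View pics/s9.png

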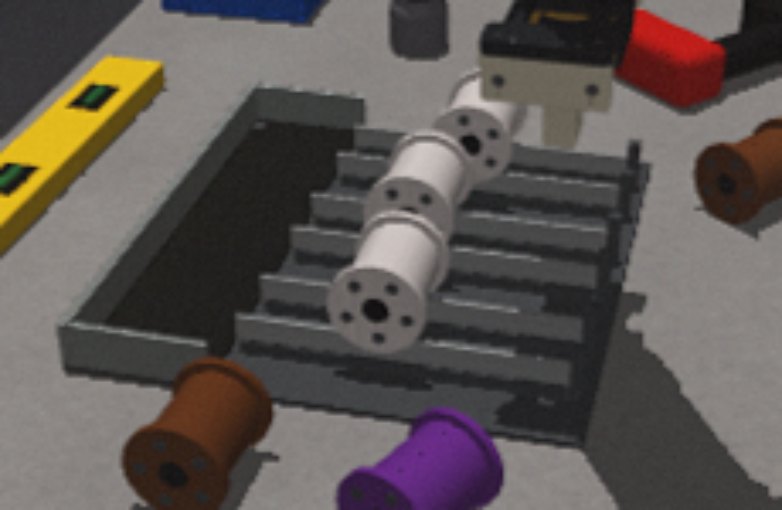

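The left roller stayed at about -14 mm, so it is sound too. I'll move above the right lane and check from both views that everything is at rest.

Emit:
jog_arm:
  targets: "-0.003 -0.03 0 0 0 0 -1;-0.007 -0.07 0 0 0 0 -1;-0.012 -0.11 0 0 0 0 -1;-0.018 -0.15 0 0 0 0 -1;-0.025 -0.185 0 0 0 0 -1;-0.03 -0.198 0 0 0 0 -1;-0.034 -0.198 0 0 0 0 -1;-0.034 -0.198 0 0 0 0 -1"

```text
clock: 15.85
tool_pos: [0.4526, -0.1694, 0.1614]
orientation: [-179.7, -0.5, 179.0]
force: [-0.4, 0.4, 0.6]
opening: 0.0005
```

```bash
python3 -c "
from h import *
print(rollers(cloud(snapshot('side'))),rollers(cloud(snapshot('top'))))
print(rollers(cloud(snapshot('side'))))
state();shift((-90,-125,160),(-90,-125,52))"
```

```text
[(-0.125, [-23.5, 60.3], 129), (0, [-3.6, 60.5], 161), (0.125, [-13.4, 60.6], 229)] [(-0.125, 'none', 0), (0, [-7.3, 63.8], 105), (0.125, [-17.1, 63.9], 113)]
[(-0.125, [-23.6, 60.6], 126), (0, [-4.2, 60.4], 159), (0.125, [-13.4, 60.6], 230)]
t 16.0 tcp stand mm [ -89.4 -123.5  161.7] ori [-179.74   -0.44  179.03] F [-0.7  0.7  0. ] op 0.001 j [  3.1   5.7 -28.1   0.3 -56.6 -94.2]
turn [-0.26 -0.44 -0.03]
(-90, -125, 160) [ 0.0006 -0.0015  0.0017]
(-90, -125, 52) [-0.0002 -0.001   0.1097]
```

Every reading is unchanged, so all three are at rest after their trials. I'm lowering and pushing the bad one off the end.

Emit:
jog_arm:
  targets: "0 -0.001 0.02 0 0 0 -1;0 -0.001 0.05 0 0 0 -1;0 -0.001 0.075 0 0 0 -1;0 -0.001 0.095 0 0 0 -1;0 -0.001 0.108 0 0 0 -1;-0.005 -0.001 0.109 0 0 0 -1;-0.014 -0.001 0.109 0 0 0 -1;-0.021 -0.001 0.109 0 0 0 -1"

```text
clock: 17.0
tool_pos: [0.4741, -0.1711, 0.0534]
orientation: [-179.7, -0.3, 179.0]
force: [1.0, -0.3, 0.7]
opening: 0.0002
```

Emit:
jog_arm:
  targets: "-0.005 0 0 0 0 0 -1;-0.01 0 0 0 0 0 -1;-0.015 0 0 0 0 0 -1;-0.02 0 0 0 0 0 -1;-0.025 0 0 0 0 0 -1;-0.03 0 0 0 0 0 -1;-0.035 0 0 0 0 0 -1;-0.04 0 0 0 0 0 -1"

```text
clock: 18.0
tool_pos: [0.5141, -0.1719, 0.0531]
orientation: [-179.7, -0.4, 179.0]
force: [-4.4, 0.7, 3.5]
opening: 0.0003
```

```bash
python3 side.py s10; python3 -c "
from h import *
shift((57,-125,52))"
```

```text
t 18.0 tcp stand mm [ -27.7 -125.    53.1] ori [-179.74   -0.37  179.04] F [-4.4  0.7  3.5] op 0.0 j [  2.4  18.6 -28.4   0.3 -43.4 -93.6]
turn [-0.27 -0.29 -0.  ]
(57, -125, 52) [-0.0835  0.      0.0008]
```

View pics/s10.png

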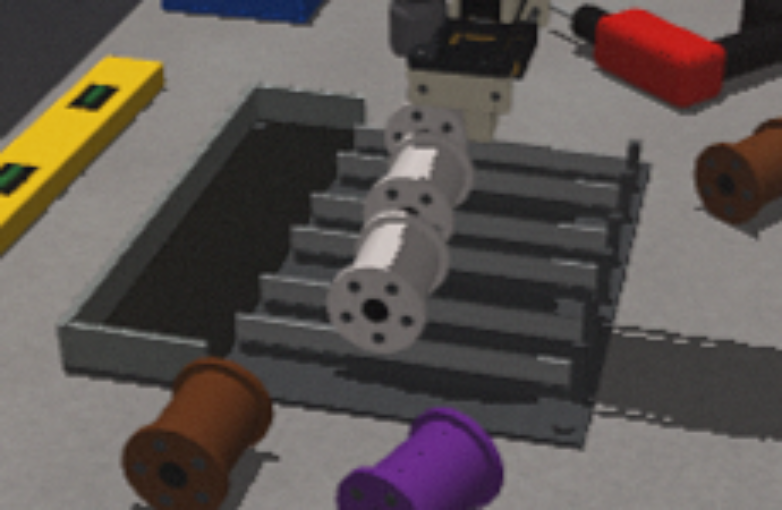

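Emit:
jog_arm:
  targets: "-0.005 0 0 0 0 0 -1;-0.01 0 0 0 0 0 -1;-0.015 0 0 0 0 0 -1;-0.02 0 0 0 0 0 -1;-0.025 0 0 0 0 0 -1;-0.03 0 0 0 0 0 -1;-0.035 0 0 0 0 0 -1;-0.04 0 0 0 0 0 -1"

```text
clock: 19.05
tool_pos: [0.556, -0.1725, 0.053]
orientation: [-179.7, -0.3, 179.1]
force: [-1.1, 0.2, 1.5]
opening: 0.0003
```

Emit:
jog_arm:
  targets: "-0.006 0 0 0 0 0 -1;-0.012 0 0 0 0 0 -1;-0.018 0 0 0 0 0 -1;-0.024 0 0 0 0 0 -1;-0.03 0 0 0 0 0 -1;-0.034 0 0 0 0 0 -1;-0.036 0 0 0 0 0 -1;-0.036 0 0 0 0 0 -1"

```text
clock: 20.05
tool_pos: [0.592, -0.1731, 0.0528]
orientation: [-179.7, -0.3, 179.1]
force: [-0.2, 1.3, -0.4]
opening: 0.0002
```

```bash
python3 side.py s11
```

```text
t 20.05 tcp stand mm [  50.2 -125.    52.8] ori [-179.73   -0.26  179.06] F [-0.2  1.3 -0.4] op 0.0 j [  2.   24.4 -18.7   0.3 -47.2 -93.2]
```

View pics/s11.png

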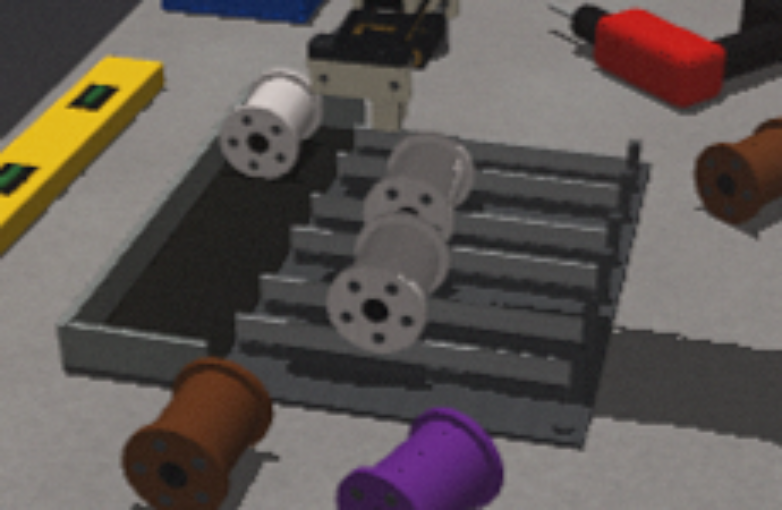

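The bad roller is in the tray at (260,140). Next I retreat upward, clear of everything.

Emit:
jog_arm:
  targets: "0.01 0 -0.02 0 0 0 -1;0.02 0 -0.06 0 0 0 -1;0.03 0 -0.1 0 0 0 -1;0.05 0 -0.14 0 0 0 -1;0.09 0 -0.17 0 0 0 -1;0.12 -0.05 -0.18 0 0 0 -1;0.13 -0.1 -0.18 0 0 0 -1;0.13 -0.15 -0.18 0 0 0 -1"

```text
clock: 21.1
tool_pos: [0.4588, -0.3211, 0.2368]
orientation: [-179.7, -0.1, 179.1]
force: [1.2, 0.3, 0.3]
opening: 0.0004
```

Emit:
jog_arm:
  targets: "0 -0.05 0 0 0 0 -1;0.01 -0.1 0 0 0 0 -1;0.02 -0.14 0 0 0 0 -1;0.03 -0.17 0 0 0 0 -1;0.03 -0.17 0 0 0 0 -1;0.03 -0.17 0 0 0 0 -1;0.03 -0.17 0 0 0 0 -1;0.03 -0.17 0 0 0 0 -1"

```text
clock: 22.1
tool_pos: [0.4266, -0.4899, 0.2383]
orientation: [-179.7, -0.0, 179.2]
force: [0.6, -0.1, 0.2]
opening: 0.0005
```

```bash
python3 side.py s12; python3 -c "
from h import *
s=snapshot('top'); cv2.imwrite('pics/t12.png',s['img'][:,:,::-1])
w=cloud(s);print(rollers(w)); S=st(w)
q=S[(S[...,0]>.1)&(S[...,0]<.188)&(S[...,1]<0.19)&(S[...,1]>-.19)&(S[...,2]>.05)&(S[...,2]<.1)]
print(len(q),q.min(0),q.max(0),q.mean(0))
print(rollers(cloud(snapshot('side'))))"
```

```text
t 22.1 tcp stand mm [-110.  -444.5  238.3] ori [-1.7967e+02 -4.0000e-02  1.7916e+02] F [ 0.6 -0.1  0.2] op 0.001 j [-31.6  17.7  -2.1   0.3 -70.1 -59.4]
[(-0.125, 'none', 0), (0, [-6.0, 62.6], 500), (0.125, [-15.7, 62.6], 499)]
723 [ 0.11727174 -0.16495945  0.05002797] [ 0.18112068 -0.08776682  0.07825563] [ 0.14811145 -0.12607799  0.06423369]
[(-0.125, 'none', 0), (0, [-4.0, 60.4], 167), (0.125, [-13.3, 60.6], 225)]
```

View pics/t12.png

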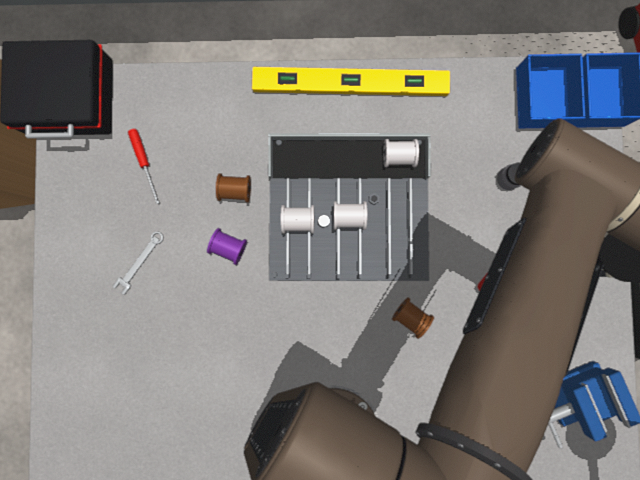

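View pics/s12.png

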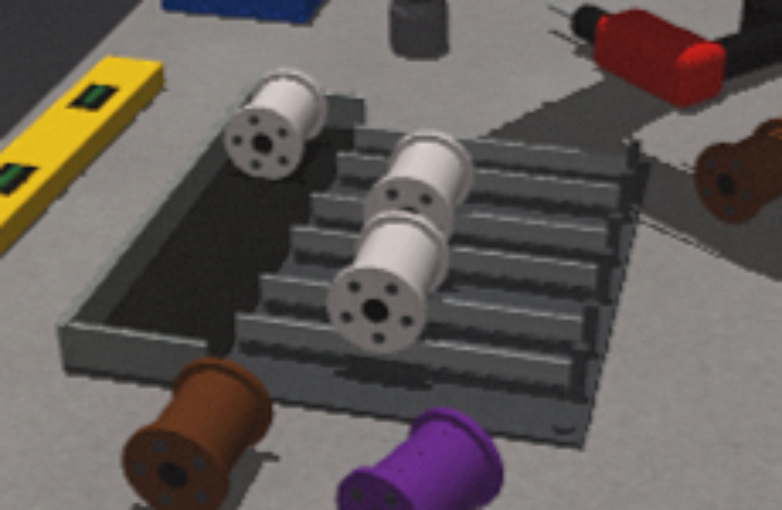

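The bad roller is in the tray at top (402,153). The sound ones are at (297,220) and (350,216), and the bystanders are unmoved. I'll wait briefly and confirm everything is still.

Emit:
jog_arm:
  targets: "0 0 0 0 0 0 -1;0 0 0 0 0 0 -1;0 0 0 0 0 0 -1;0 0 0 0 0 0 -1;0 0 0 0 0 0 -1;0 0 0 0 0 0 -1;0 0 0 0 0 0 -1;0 0 0 0 0 0 -1"

```text
clock: 23.25
tool_pos: [0.4265, -0.4902, 0.238]
orientation: [-179.7, -0.1, 179.1]
force: [-0.2, -0.3, 1.0]
opening: 0.0006
```

Emit:
jog_arm:
  targets: "0 0 0 0 0 0 -1;0 0 0 0 0 0 -1;0 0 0 0 0 0 -1;0 0 0 0 0 0 -1;0 0 0 0 0 0 -1;0 0 0 0 0 0 -1;0 0 0 0 0 0 -1;0 0 0 0 0 0 -1"

```text
clock: 24.25
tool_pos: [0.4264, -0.4902, 0.238]
orientation: [-179.7, -0.1, 179.1]
force: [0.4, -0.1, -0.6]
opening: 0.0004
```

```bash
python3 -c "
from h import *
for i in range(2):
  s=snapshot('top'); w=cloud(s);print(rollers(w)); S=st(w)
  q=S[(S[...,0]>.1)&(S[...,0]<.188)&(S[...,1]<0.19)&(S[...,1]>-.19)&(S[...,2]>.05)&(S[...,2]<.1)]
  print(len(q),q.mean(0)); state()
print(job.close_job())"
```

```text
[(-0.125, 'none', 0), (0, [-6.2, 62.4], 503), (0.125, [-15.7, 62.7], 500)]
722 [ 0.14756115 -0.12616958  0.06435478]
t 24.3 tcp stand mm [-110.1 -444.8  238. ] ori [-1.7968e+02 -6.0000e-02  1.7914e+02] F [-0.1  0.7 -0. ] op 0.0 j [-31.6  17.7  -2.1   0.3 -70.1 -59.3]
[(-0.125, 'none', 0), (0, [-6.1, 62.6], 503), (0.125, [-15.4, 62.7], 503)]
722 [ 0.14801628 -0.12623219  0.0643004 ]
t 24.35 tcp stand mm [-110.1 -444.8  238. ] ori [-1.7968e+02 -6.0000e-02  1.7914e+02] F [ 0.5 -1.   0.6] op 0.0 j [-31.6  17.7  -2.1   0.3 -70.1 -59.3]
the job is handed in; nothing more can be done
None
```

The bad roller was the one in the right lane. It is now at rest in the catch tray, and I handed the job in at about 24 s.

- **Trials:** I pushed each roller slowly about a quarter turn and let go, in the order right, middle, left. The right one pushed back with about 4 N and rolled back to its old place. The middle and left ones stayed where they were left.
- **Removal:** With all three at rest, I pushed the right roller along its edges and off the far end.
- **Last checks:** The middle roller stands at stand x ≈ -6 mm and the left one at ≈ -15 mm, both on their edges and steady. The bad roller is steady in the tray at x ≈ 148 mm. The arm is clear of everything.
- **Bystanders:** The final top picture shows the tin, nut, wrench and screwdriver in place. The arm partly hid the drill and jar there, but the last side picture showed them in place.
- **Disagreement:** The side and top cameras differed by about 2 mm on the roller positions, which is within the calibration. No checks failed.

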